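# Close up a sculpture transport case

## Task

Close up the low plywood transport case: first turn the tee-handled socket extension clockwise (seen from above) until the nut at the bottom of the deep steel sleeve comes up tight against its stop, and only then push the barrel bolt on the hatch all the way home through its keeper. Leave the extension standing in the sleeve, and do not disturb the cup, the bowl or the bottle.

Things in the scene. Friction and masses are not known exactly. Their poses are not given: they have to be found in the camera images.
- case: Low plywood case, fixed to the bench, 220 (its x) by 360 (its y) by 100 mm high. Origin at the centre of its underside; z up. Its top (100 mm up) is flat: a hatch from y -90 to +180 mm and a darker wooden frame strip from y -180 to -94 mm. The steel sleeve stands in the hatch at x 0, y +100 mm; the barrel bolt lies along the case's y on the hatch at x -30 mm, and its keeper is on the frame strip.
- bore_mouth (a point): Centre of the mouth of the steel sleeve: a round bore 40 mm wide and 84 mm deep, wall 3.8 mm, whose rim stands 4 mm above the hatch (104 mm above the bench). Axes as the case's.
- bore_floor (a point): Centre of the bore's floor, 20 mm above the bench. The nut sits here.
- lug_nut (a joint): The steel nut on the bore's floor, 16 mm high, with two opposite lugs reaching 15 mm from the axis; deep in the bore, it can be turned only by the extension. Value in rad, grows clockwise seen from above; it starts at 0.1 to 0.8 and comes up hard against its stop at 1.8 (tight). It takes about 0.1 N m to turn and stays where it is left.
- extension: Loose steel socket extension, 0.2 to 0.4 kg, 142 mm long, standing upright in the sleeve over the nut. Origin at the centre of its lower end, z up the shank, crossbar along its y. Its yaw starts 1.9 to 2.7 rad anticlockwise of the case's yaw; with the nut tight the two yaws agree within about 0.1 rad, the crossbar parallel to the barrel bolt. That takes two or more grasps.
- prongs (a point): Lower end of the extension (its origin): two prongs 20 mm long at its +x and -x straddle the nut with free play: turned clockwise the extension first swings freely, by up to about 1.8 rad, then the prongs meet the lugs and drive the nut. A 37 mm socket body above the prongs and a 37 mm collar on the 18 mm shank guide it in the bore with 1.5 mm clearance.
- tee_bar (a point): Centre of the extension's crossbar, 134 mm above its lower end (154 mm above the bench). The bar is 100 mm long along the extension's y, 14 mm wide and 16 mm high, clear of the hatch by 46 mm.
- barrel_bolt (a joint): Steel barrel bolt on the hatch: a 12 mm round rod in two straps, axis 12 mm above the hatch, sliding along the case's y. Value in m, grows as it moves to the case's -y towards the keeper; it starts at 0 to 0.008 (drawn back, its tip short of the keeper) and stops at 0.040 (home, the tip through the keeper). Friction about 2 N; stays where it is left.
- bolt_knob (a point): Point on the axis of the bolt's upright round knob, 147 mm above the bench, moving with the bolt. The knob is 14 mm in diameter, stands up from the rod and ends 156 mm above the bench. The straps' tops are 123 mm above the bench.
- keeper (a point): Centre of the keeper: a steel loop 14 mm long (along the case's y), 28 mm wide, 23 mm high on the frame strip, 112 mm above the bench. Its near face is 13 mm ahead of the bolt's tip when the bolt reads 0.
- cup: Bystander: small blue ceramic cup, 44 mm wide, 45 mm high, standing loose on the hatch near its far edge. Origin at the centre of its underside.
- bowl: Bystander: terracotta bowl, 150 mm wide, 60 mm high, on the bench to the right of the case. Origin at the centre of its underside.
- glue_bottle: Bystander: white bottle, 64 mm wide, 130 mm high, on the bench to the left of the case. Origin at the centre of its underside.
There are look-alikes about, which are no part of the job. What is shaped like the extension but purple is not meant.

How it is judged:
On the way, in this order (a step that is already met when the one before it is completed fails the run):
1. the nut is turned up tight (value of joint lug_nut above 1.68 rad), for 0.2 s.
2. the bolt is pushed home through the keeper (value of joint barrel_bolt above 0.035 m), for 0.2 s.
At the end, for the whole second after the job is handed in: The nut is within 0.12 rad of its stop at 1.8, the bolt is within 5 mm of its stop at 0.040, and the extension stands at rest in the sleeve, its lower end within 10 mm of the bore floor's centre and upright within 0.12 rad (value of joint lug_nut above 1.68 rad and value of joint barrel_bolt above 0.035 m and distance between extension and bore_floor below 0.01 m and angle between extension's own z axis and vertical below 0.12 rad and linear speed of extension below 0.02 m/s); the robot touches nothing.
It fails at once if the cup is moved more than 20 mm or tipped (distance of cup from where it was at the start of the episode above 0.02 m or angle between cup's own z axis and vertical above 0.5 rad).
It fails at once if the bowl is moved more than 20 mm (distance of bowl from where it was at the start of the episode above 0.02 m).
It fails at once if the bottle is moved more than 20 mm or tipped (distance of glue_bottle from where it was at the start of the episode above 0.02 m or angle between glue_bottle's own z axis and vertical above 0.5 rad).
It also fails if it takes over 59 s, if anything falls off the work surface, if the arm or the gripper's body presses on something with over 40 N, if the wrist force passes 120 N, or if a joint passes its speed limit or range.

## Robot

A 6-joint arm with a two-finger parallel gripper is mounted at the origin on the work surface. World frame = base frame: x ahead of the robot, y to its left, z up, the work surface at z = 0. Lengths are in m, angles in rad, forces in N, time in s.
With the tool pointing down it reaches from about 0.325 to 1 m from the base axis. Payload 5.1 kg.
Tool frame: the origin (TCP) lies at the very end of the fingers, on their centre line; the grasp point (between the pads) lies 19 mm behind it (tcp_to_grasp is the y of the grasp point in the tool frame, in m); y points along the fingers, x is the direction in which the jaws open and shut, and the axes are right-handed (so a half turn about y gives the same grasp; the last joint's range is limited). The gripper opens to 85 mm and grips with 20 to 120 N. Pads are 22 mm wide; open, the fingers measure 114 mm over their backs; the gripper's body (76 mm by 85 mm) begins 54 mm behind the grasp point. The pads swing forward as they close: fully open they stand 13 mm farther back than shut.
Start: joints at [-1.184, 0.124, 1.65, -0, 1.367, -0.083], TCP at [0.294, -0.58, 0.231] pointing down, gripper open.
Joint ranges: [-2.61, 2.61], [-1.02, 2.33], [0.03, 2.71], [-1.35, 4.49], [0.32, 2.68], [-2.91, 2.91]. Speed limits (rad/s): [2.57, 2.57, 3.14, 3.14, 3.14, 3.14].

## Interface

Orientations are given as a rotation vector (axis times angle).
In Python, from station import * gives the robot as it stands.
- The arm moves only by the tool send_rows, never from a script. Its argument "targets" is a list of rows, each a list of 7 numbers: the turn, a rotation vector about the tool's x, y, z in degrees, then the shift along the tool's x, y, z in mm, then the opening in per cent of the stroke, from 0 (shut) to 100 (fully open). A call has 1 to 12 rows; each row is the pose to reach, as a shift and turn from the pose commanded when the call began, along the tool's axes at that moment; what a row does not reach only later rows make up. A row lasts 1/12 s, in which the tool goes at most 41.7 mm and 7.16 degrees, less where a joint would pass 70% of its speed; a pose out of reach is approached as far as the arm can. A call with a gripper value outside its range is refused whole. The fingers move at their own pace and stop on an object; the grip force is fixed at half the most. Time passes only in rows, so rows that repeat a pose let the fingers close. It gives the time, the measured TCP pose, the force and the opening at its end, in the units of the state.
- get_obs(): the state, without advancing time (a new reading comes with each control period).
- get_image(name): name is "scene" or "top" or "wrist"; returns a dict with "img" (400x640x3 uint8, red, green, blue), "z_map" (400x640 float32, m along the optical axis (not along the pixel's ray), 0 where there is no reading), "intrinsics" (3x3 intrinsics, pixels), "rvec" (rotation vector, rad) and "tvec" (3), from world to camera coordinates, as OpenCV has them; the wrist camera has in their place "mount" (4x4, takes a point from camera to tool coordinates, whose origin is the TCP and whose axes are the tool frame's). Camera axes: x right, y down, z forward; pixel columns grow to the right and rows downward; lengths in m; the calibration is good to about 2 mm. A picture is of the moment at which its call begins: read the wrist's pose just before it.
- job_done(): hands the job in, once; it reports no verdict.
Trained networks look in the newest picture that a camera, given by its name, has taken for a name from the list of things; names that differ only in an ending like _2 or _b are one class to them, and where a whole thing is asked for, a point or a joint stands for the part that bears it (a point fixed in the world has none). Each returns a list of dicts, best first, with "score" (0 to 1); they miss things now and then, are a little off and sometimes report something else, mostly with a low value. They report only what shows in the picture. A call takes as long as a camera call. They do not tell look-alikes from the thing itself.
- look_for(camera, thing): "at" ([x, y, z] in m, in the coordinates of the camera as it stood for that picture, good to about 4 mm: the middle of the surface that is visible of it).
- silhouettes(camera, thing): "pixels" (400x640 bool, what is visible of it).
- landmark_of(camera, thing): "at" ([x, y, z] in m, in the coordinates of the camera as it stood for that picture, good to about 4 mm: a listed point, or the origin of a listed thing).
The state is a dict: "clock": time; "qpos": joint angles; "qd": joint speeds; "effort": joint torques, N m; "position": TCP position; "tcp_rot": TCP orientation; "ft_force": force on the tool from outside, world axes, zero at the start; "ft_torque": the same for the moment, N m; "opening": finger opening in m.
Only numpy, scipy, OpenCV 4.12 (cv2) and the standard library are available. Lean on these libraries where they do the work, as an engineer would, in place of code of your own. Each camera call takes 0.05 s, during which the arm holds its last target. There are 200 camera calls.

## Working session

There is one attempt and no reset: what is moved stays moved. The work goes in short steps, Python scripts to look and compute and a tool call to move; the robot and the scene stay as the last step left them, time stands still between calls to the robot, and variables do not carry over. Pictures are saved under pics/ and viewed, about 8 in all and at most 12, crops included, and the job is handed in when it is done.

Besides the shell and the picture viewer there is one more tool, called after "Emit:" by a JSON object that holds its "op" and its "data". send_rows: Moves the arm, as the interface text tells. Its arguments: {"type":"object","properties":{"targets":{"type":"array","items":{"type":"array","items":{"type":"number"}}}},"required":["targets"]}

```bash
mkdir -p pics; ls
cat > h.py <<'E'
from station import *
import numpy as np, cv2
from scipy.spatial.transform import Rotation as R
def toworld(im,p,obs=None):
    p=np.asarray(p,float)
    if 'mount' in im:
        M=np.array(im['mount']); t=M[:3,:3]@p+M[:3,3]
        return R.from_rotvec(obs['tcp_rot']).apply(t)+np.array(obs['position'])
    r=R.from_rotvec(np.array(im['rvec']).ravel()); return r.inv().apply(p-np.array(im['tvec']).ravel())
def topix(im,pw):
    r=R.from_rotvec(np.array(im['rvec']).ravel()); c=r.apply(pw)+np.array(im['tvec']).ravel()
    u=np.array(im['intrinsics'])@c; return u[:2]/u[2]
def save(n,img): cv2.imwrite('pics/'+n,img[:,:,::-1])
E
python3 - <<'E'
from h import *
o=get_obs(); print(o)
for c in ['scene','top']:
    im=get_image(c); save(c+'0.png',im['img']); np.savez(c+'0.npz',**im)
    for t in ['bore_mouth','extension','tee_bar','bolt_knob','keeper','case','cup','bowl','glue_bottle']:
        for d in landmark_of(c,t)[:3]:
            w=toworld(im,d['at']); print(c,t,round(d['score'],2),w.round(4),topix(im,w).round())
E
```

```text
pics
{'clock': 0.0, 'qpos': array([-1.18360479e+00,  1.24485083e-01,  1.65168420e+00,  1.47900104e-05,
        1.36750454e+00, -8.25870496e-02]), 'qd': array([-0.0013126 , -0.00096311, -0.00054658, -0.00051379,  0.00157959,
       -0.00045397]), 'effort': array([ 1.59988499e-04, -4.23609138e+01, -3.65455377e+01,  1.62198864e-05,
        6.83491075e-03, -7.15844237e-06]), 'position': array([ 0.29399934, -0.57901927,  0.23005995]), 'tcp_rot': array([-1.39427659,  0.85780861, -0.85507574]), 'ft_force': array([-0.35163826, -0.13370227, -0.30802405]), 'ft_torque': array([ 0.00637464, -0.01535312,  0.01466225]), 'opening': 0.08547942632543104}
scene bore_mouth 0.82 [0.497  0.1283 0.1046] [342. 246.]
scene extension 0.68 [ 0.2831  0.2319 -0.0051] [419. 264.]
scene tee_bar 0.79 [0.2864 0.2329 0.1329] [426. 234.]
scene tee_bar 0.58 [0.4973 0.125  0.1549] [342. 233.]
scene bolt_knob 0.73 [0.5001 0.1249 0.1566] [341. 233.]
scene bolt_knob 0.44 [0.4788 0.0145 0.1453] [327. 209.]
scene keeper 0.64 [ 0.4923 -0.0907  0.1125] [306. 197.]
scene case 0.58 [0.5101 0.024  0.0038] [320. 246.]
scene cup 0.65 [0.5871 0.0514 0.097 ] [301. 242.]
scene bowl 0.91 [ 0.5557 -0.4509  0.0031] [247. 167.]
scene bowl 0.42 [0.5096 0.0242 0.0075] [320. 245.]
scene glue_bottle 0.73 [ 0.5278  0.3798 -0.0015] [382. 340.]
top bore_mouth 0.75 [0.4984 0.1244 0.1056] [265. 195.]
top extension 0.75 [ 0.2815  0.2338 -0.0009] [233. 271.]
top extension 0.66 [0.5006 0.1248 0.0206] [268. 197.]
top tee_bar 0.78 [0.2814 0.2308 0.1333] [225. 273.]
top tee_bar 0.77 [0.4982 0.1225 0.1521] [264. 193.]
top bolt_knob 0.57 [0.4788 0.0122 0.1481] [304. 199.]
top keeper 0.85 [ 0.4892 -0.0938  0.1133] [342. 196.]
top case 0.94 [0.5132 0.0254 0.0037] [302. 193.]
top cup 0.52 [0.5843 0.0487 0.1006] [292. 165.]
top bowl 0.89 [ 0.5535 -0.4482  0.0019] [456. 178.]
top glue_bottle 0.84 [0.5253 0.3773 0.0044] [186. 191.]
```

Run:
```python
from h import *
a=cv2.imread('pics/scene0.png')[120:370,180:500]; b=cv2.imread('pics/top0.png')[130:310,140:420]
a=cv2.resize(a,(512,400)) ; b=cv2.resize(b[:, :],(800,514))
cv2.imwrite('pics/s1.png',cv2.resize(a,(768,600)));cv2.imwrite('pics/t1.png',b)
```

```text
(no output)
```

View pics/s1.png

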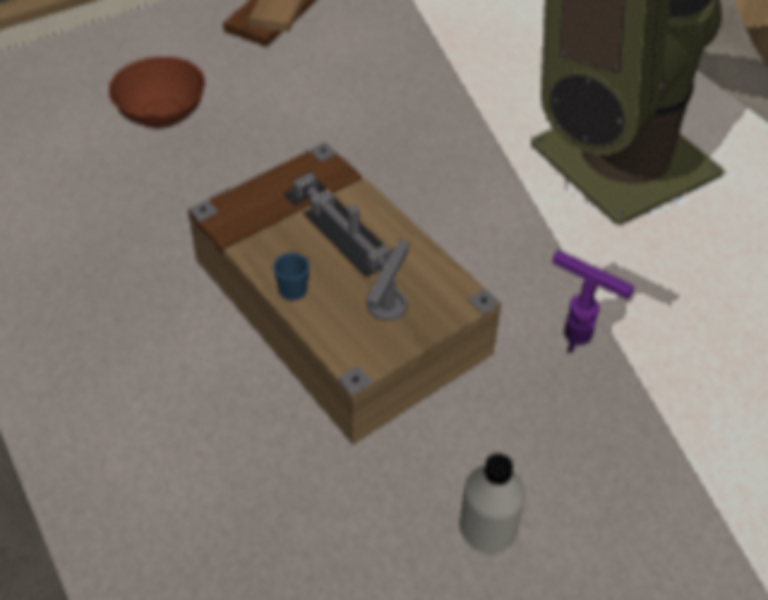

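View pics/t1.png

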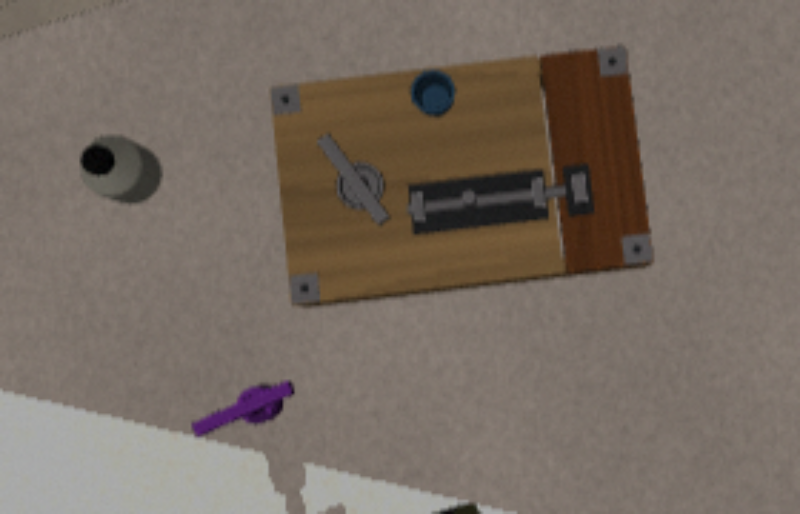

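The scene crop shows two candidates:
- the steel tee in the sleeve, at top px (265,195)
- the purple tee on the bench, at top px (230,272)

I choose the steel one: it isn't purple and it stands in the sleeve. The case, the bolt with its knob at top px (304,199), and the keeper at (342,196) all match the network results. Next I'll measure the yaws.

```bash
cat >> h.py <<'E'
def cloud(im,obs=None):
    K=np.array(im['intrinsics']); z=im['z_map']; v,u=np.mgrid[:400,:640]
    p=np.stack([(u-K[0,2])/K[0,0]*z,(v-K[1,2])/K[1,1]*z,z],-1)
    return toworld(im,p.reshape(-1,3),obs).reshape(400,640,3)
def bar(im,c,obs=None,zlo=.150,zhi=.172):
    P=cloud(im,obs); m=(im['z_map']>0)&(P[...,2]>zlo)&(P[...,2]<zhi)&(np.hypot(P[...,0]-c[0],P[...,1]-c[1])<.058)
    q=P[m]; 
    if len(q)<5: return None
    (x,y),(w,h),a=cv2.minAreaRect((q[:,:2]*1000).astype(np.float32))
    d=np.linalg.svd(q[:,:2]-q[:,:2].mean(0),full_matrices=False)[2][0]
    return len(q),np.round([x,y,w,h],1),np.degrees(np.arctan2(-d[0],d[1]))%180,q[:,2].mean()
def toolyaw(o):
    M=R.from_rotvec(o['tcp_rot']).as_matrix(); return np.degrees(np.arctan2(M[1,0],M[0,0])),M
E
python3 - <<'E'
from h import *
im=dict(np.load('top0.npz')); print(bar(im,(.498,.125)))
P=cloud(im); m=(abs(P[...,2]-.1)<.006)&(abs(P[...,0]-.51)<.2)&(abs(P[...,1]-.02)<.25)
q=(P[m][:,:2]*1000).astype(np.float32); print(cv2.minAreaRect(q))
s=dict(np.load('scene0.npz')); print('scene',bar(s,(.498,.125)))
m=(P[...,2]>.138)&(np.hypot(P[...,0]-.479,P[...,1]-.012)<.03); print('knob',P[m].mean(0),m.sum())
y,M=toolyaw(get_obs()); print(y); print(M.round(3))
E
```

```text
(192, array([499.2, 123.7,  99.3,  15.8]), np.float64(125.73892593511485), np.float64(0.1622153015305234))
((510.646484375, 24.51800537109375), (221.08543395996094, 361.0070495605469), 5.930071830749512)
scene (183, array([500.6, 127.3,  99.3,  16.2]), np.float64(125.37614501105307), np.float64(0.16169200761353175))
knob [0.48037448 0.01367105 0.15518984] 24
-63.08352237823576
[[ 0.453  0.     0.892]
 [-0.892 -0.     0.453]
 [ 0.    -1.     0.   ]]
```

Emit:
{"op": "send_rows", "data": {"targets": [[0,-80,0,-267,0,251,100],[0,-80,0,-267,0,251,100],[0,-80,0,-267,0,251,100],[0,-80,0,-267,0,251,100],[0,-80,0,-267,0,251,100],[0,-80,0,-267,0,251,100],[0,-80,0,-267,0,251,100],[0,-80,0,-267,0,251,100],[0,-80,0,-267,0,251,100],[0,-80,0,-267,0,251,100],[0,-80,0,-267,0,251,100],[0,-80,0,-267,0,251,100]]}}

```text
clock: 2.0
position: [0.3974, -0.2271, 0.2316]
tcp_rot: [-1.559, -0.236, 0.235]
ft_force: [0.6, 0.5, 0.1]
opening: 0.0853
```

```bash
cat >> h.py <<'E'
def go(xy,z,yaw):
    "shift in tool axes and turn about tool y to reach the pose, from the measured one"
    o=get_obs(); y,M=toolyaw(o); d=np.array([*xy,z])-o['position']
    print('t',round(o['clock'],2),'pos',o['position'].round(4),'yaw',round(y,1),'tilt',M[:,1].round(3),'j',np.degrees(o['qpos']).round(0),'F',o['ft_force'].round(1),'T',o['ft_torque'].round(2),'open',round(o['opening'],4))
    print('shift mm',(M.T@d*1000).round(1),'turn y',round((y-yaw+180)%360-180,1))
E
python3 -c "
from h import *; go((.5,.1245),.23,125.6)"
```

```text
t 2.0 pos [ 0.3974 -0.2271  0.2316] yaw 17.2 tilt [ 0.001 -0.    -1.   ] j [-36. -18. 118.  -0.  80. -54.] F [0.6 0.5 0.1] T [ 0.05  0.   -0.03] open 0.0853
shift mm [201.9   1.5 305.6] turn y -108.4
```

Emit:
{"op": "send_rows", "data": {"targets": [[0,-80,0,202,-10,306,100],[0,-80,0,202,-10,306,100],[0,-80,0,202,-10,306,100],[0,-80,0,202,-10,306,100],[0,-80,0,202,-10,306,100],[0,-80,0,202,-10,306,100],[0,-80,0,202,-10,306,100],[0,-80,0,202,-10,306,100],[0,-80,0,202,-10,306,100],[0,-80,0,202,-10,306,100],[0,-80,0,202,-10,306,100],[0,-80,0,202,-10,306,100]]}}

```text
clock: 3.0
position: [0.5016, 0.1241, 0.2412]
tcp_rot: [-1.149, -1.298, 1.299]
ft_force: [0.2, 0.0, 0.3]
opening: 0.0855
```

Emit:
{"op": "send_rows", "data": {"targets": [[0,-7,0,0,0,0,100],[0,-14,0,0,0,0,100],[0,-21,0,0,0,0,100],[0,-28.5,0,0,0,0,100],[0,-28.5,0,0,0,0,100],[0,-28.5,0,0,0,0,100]]}}

```text
clock: 3.5
position: [0.5015, 0.1231, 0.2413]
tcp_rot: [-0.855, -1.644, 1.644]
ft_force: [1.2, -0.2, 0.1]
opening: 0.0854
```

```bash
python3 -c "
from h import *; go((.5,.1245),.23,125.6)
o=get_obs(); im=get_image('wrist'); print(bar(im,(.5,.1245),o)); save('w1.png',im['img'])
for t in ['tee_bar','bolt_knob','bore_mouth']:
  for d in landmark_of('wrist',t)[:2]: print(t,d['score'],toworld(im,d['at'],o).round(4))
"
```

```text
t 3.5 pos [0.5015 0.1231 0.2413] yaw 125.0 tilt [ 0.  0. -1.] j [   8.  -10.  111.    0.   80. -117.] F [ 1.2 -0.2  0.1] T [0.03 0.   0.08] open 0.0854
shift mm [ 2.  11.3  0.4] turn y -0.6Traceback (most recent call last):
  File "<string>", line 3, in <module>
    o=get_obs(); im=get_image('wrist'); print(bar(im,(.5,.1245),o)); save('w1.png',im['img'])
                                              ~~~^^^^^^^^^^^^^^^^^
  File "h.py", line 19, in bar
    P=cloud(im,obs); m=(im['z_map']>0)&(P[...,2]>zlo)&(P[...,2]<zhi)&(np.hypot(P[...,0]-c[0],P[...,1]-c[1])<.058)
  File "h.py", line 17, in cloud
    return toworld(im,p.reshape(-1,3),obs).reshape(400,640,3)
           ~~~~~~~^^^^^^^^^^^^^^^^^^^^^^^^
  File "h.py", line 7, in toworld
    M=np.array(im['mount']); t=M[:3,:3]@p+M[:3,3]
                               ~~~~~~~~^~
ValueError: matmul: Input operand 1 has a mismatch in its core dimension 0, with gufunc signature (n?,k),(k,m?)->(n?,m?) (size 256000 is different from 3)
```

```bash
sed -i 's/t=M\[:3,:3\]@p+M/t=p@M[:3,:3].T+M/' h.py; python3 -c "
from h import *; 
o=get_obs(); im=get_image('wrist'); save('w1.png',im['img']);print(bar(im,(.5,.1245),o)); 
for t in ['tee_bar','bolt_knob','bore_mouth']:
  for d in landmark_of('wrist',t)[:2]: print(t,d['score'],toworld(im,d['at'],o).round(4))
"
```

```text
(3079, array([499.6, 124.9, 100. ,  16.6]), np.float64(125.77952715889367), np.float64(0.16199501916184406))
tee_bar 0.71 [0.502  0.1244 0.1554]
bolt_knob 0.69 [0.4819 0.0173 0.1493]
```

View pics/w1.png

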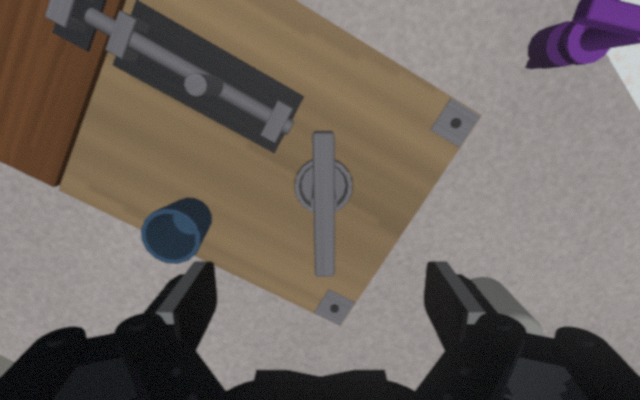

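The wrist view shows the steel bar centred at about px (323,200), aligned with the jaws. The purple tee is at (590,40) and the cup at (175,230), both clear. I'll go down onto the bar.

Emit:
{"op": "send_rows", "data": {"targets": [[0,-0.7,0,2.6,20,0.5,60],[0,-0.7,0,2.6,45,0.5,60],[0,-0.7,0,2.6,70,0.5,60],[0,-0.7,0,2.6,85,0.5,60],[0,-0.7,0,2.6,91,0.5,60],[0,-0.7,0,2.6,91,0.5,60],[0,-0.7,0,2.6,91,0.5,0],[0,-0.7,0,2.6,91,0.5,0],[0,-0.7,0,2.6,91,0.5,0],[0,-0.7,0,2.6,91,0.5,0],[0,-0.7,0,2.6,91,0.5,0],[0,-0.7,0,2.6,91,0.5,0]]}}

```text
clock: 4.75
position: [0.5007, 0.1257, 0.1523]
tcp_rot: [-0.845, -1.659, 1.655]
ft_force: [-0.5, 0.1, 6.2]
opening: 0.012
```

```bash
python3 -c "
from h import *; go((.4996,.1249),.15,125.7)"
```

```text
t 4.75 pos [0.5007 0.1257 0.1523] yaw 126.1 tilt [ 0.003  0.    -1.   ] j [   8.   -6.  116.   -0.   70. -118.] F [-0.5  0.1  6.2] T [-0.03 -0.    0.03] open 0.012
shift mm [0.  2.3 1.3] turn y 0.4
```

Emit:
{"op": "send_rows", "data": {"targets": [[0,5,0,0,0,0,0],[0,11,0,0,0,0,0],[0,17,0,0,0,0,0],[0,23,0,0,0,0,0],[0,29,0,0,0,0,0],[0,35,0,0,0,0,0],[0,41,0,0,0,0,0],[0,47,0,0,0,0,0],[0,53,0,0,0,0,0],[0,58,0,0,0,0,0],[0,60,0,0,0,0,0],[0,60,0,0,0,0,0]]}}

```text
clock: 5.75
position: [0.5008, 0.1253, 0.1523]
tcp_rot: [-1.381, -0.899, 0.894]
ft_force: [-0.4, -1.9, 5.6]
opening: 0.0121
```

```bash
python3 -c "
from h import *; go((.4996,.1249),.15,5.9)
im=get_image('top'); print(bar(im,(.5,.125)))"
```

```text
t 5.75 pos [0.5008 0.1253 0.1523] yaw 66.1 tilt [ 0.004 -0.001 -1.   ] j [  8.  -6. 116.  -0.  70. -58.] F [-0.4 -1.9  5.6] T [-0.34 -0.04  0.06] open 0.0121
shift mm [-0.8  2.3  0.9] turn y 60.2
(53, array([467.2, 138.4,  13.7,  28.8]), np.float64(58.5972134134379), np.float64(0.1614953738841707))
```

Emit:
{"op": "send_rows", "data": {"targets": [[0,5,0,0,0,0,0],[0,11,0,0,0,0,0],[0,17,0,0,0,0,0],[0,23,0,0,0,0,0],[0,29,0,0,0,0,0],[0,35,0,0,0,0,0],[0,40,0,0,0,0,0],[0,45,0,0,0,0,0],[0,49,0,0,0,0,0],[0,52,0,0,0,0,0],[0,54,0,0,0,0,0],[0,54,0,0,0,0,0]]}}

```text
clock: 6.8
position: [0.5005, 0.1251, 0.1523]
tcp_rot: [-1.566, -0.167, 0.164]
ft_force: [0.3, -1.9, 7.4]
opening: 0.0121
```

```bash
python3 -c "
from h import *; go((.4996,.1249),.15,5.9)"
```

```text
t 6.8 pos [0.5005 0.1251 0.1523] yaw 12.1 tilt [ 0.003 -0.001 -1.   ] j [  8.  -7. 116.  -0.  70.  -4.] F [ 0.3 -1.9  7.4] T [-0.54  0.22  0.1 ] open 0.0121
shift mm [-0.9  2.3  0. ] turn y 6.2
```

Emit:
{"op": "send_rows", "data": {"targets": [[0,2,0,0,0,0,0],[0,4,0,0,0,0,0],[0,6,0,0,0,0,0],[0,6,0,0,0,0,0]]}}

```text
clock: 7.13
position: [0.5005, 0.1251, 0.1523]
tcp_rot: [-1.571, -0.086, 0.082]
ft_force: [-1.9, -0.8, 6.9]
opening: 0.0124
```

```bash
python3 -c "
from h import *; go((.4996,.1249),.15,5.9)"
```

```text
t 7.13 pos [0.5005 0.1251 0.1523] yaw 6.1 tilt [ 0.003 -0.001 -1.   ] j [  8.  -7. 116.  -0.  70.   2.] F [-1.9 -0.8  6.9] T [-0.5   0.24  0.3 ] open 0.0124
shift mm [-0.9  2.3 -0.1] turn y 0.2
```

Emit:
{"op": "send_rows", "data": {"targets": [[0,2,0,0,0,0,0],[0,3,0,0,0,0,0],[0,4,0,0,0,0,0],[0,4,0,0,0,0,0]]}}

```text
clock: 7.47
position: [0.5004, 0.1251, 0.1523]
tcp_rot: [-1.572, -0.033, 0.029]
ft_force: [-0.5, -1.5, 6.0]
opening: 0.012
```

```bash
python3 -c "
from h import *; go((.4996,.1249),.15,5.9)"
```

```text
t 7.47 pos [0.5004 0.1251 0.1523] yaw 2.2 tilt [ 0.003 -0.002 -1.   ] j [  8.  -7. 116.  -0.  70.   6.] F [-0.5 -1.5  6. ] T [-0.47  0.27  0.77] open 0.012
shift mm [-0.8  2.3 -0.2] turn y -3.7
```

The torque has climbed to 0.77 N m at yaw 2.2°, so the nut is at its stop. I'll release, lift and look.

Emit:
{"op": "send_rows", "data": {"targets": [[0,0,0,0,0,0,15],[0,0,0,0,0,0,30],[0,0,0,0,0,0,50],[0,0,0,0,0,0,50],[0,0,0,0,-10,0,50],[0,0,0,0,-35,0,50],[0,0,0,0,-65,0,50],[0,0,0,0,-90,0,50],[0,0,0,0,-90,0,50]]}}

```text
clock: 8.22
position: [0.5024, 0.126, 0.2477]
tcp_rot: [-1.569, -0.038, 0.02]
ft_force: [1.5, 0.1, 2.0]
opening: 0.0425
```

```bash
python3 -c "
from h import *; 
o=get_obs(); im=get_image('wrist'); save('w2.png',im['img']);print(bar(im,(.5,.1245),o)); 
for t in ['tee_bar','extension','bolt_knob']:
  for d in landmark_of('wrist',t)[:2]: print(t,d['score'],toworld(im,d['at'],o).round(4))
P=cloud(im,o); m=(P[...,2]>.145)&(np.hypot(P[...,0]-.481,P[...,1]-.014)<.025); print('knob',P[m].mean(0),P[m].min(0),P[m].max(0),m.sum())
im=get_image('top'); print(bar(im,(.5,.1245)));go((.481,.015),.142,5.9)
"
```

```text
(2967, array([500.8, 125.4,  17.4,  99.8]), np.float64(9.878175633788146), np.float64(0.1619751678930886))
tee_bar 0.67 [0.499  0.1265 0.1537]
extension 0.71 [0.2857 0.2352 0.0014]
extension 0.67 [0.4976 0.1229 0.0218]
bolt_knob 0.94 [0.4829 0.0224 0.15  ]
knob [0.48170487 0.01764946 0.15387793] [0.4745683  0.00795077 0.145026  ] [0.48843986 0.0226336  0.15794773] 353
(47, array([501. , 122.8,  14.4,  97.2]), np.float64(13.902738016306984), np.float64(0.16119034226064585))
t 8.47 pos [0.4986 0.1254 0.2387] yaw 2.1 tilt [-0.003 -0.    -1.   ] j [  8. -11. 111.   0.  80.   6.] F [-0.  -0.3 -0.5] T [ 0.02 -0.01 -0.02] open 0.0427
shift mm [ -21.4   96.8 -109.6] turn y -3.8
```

View pics/w2.png

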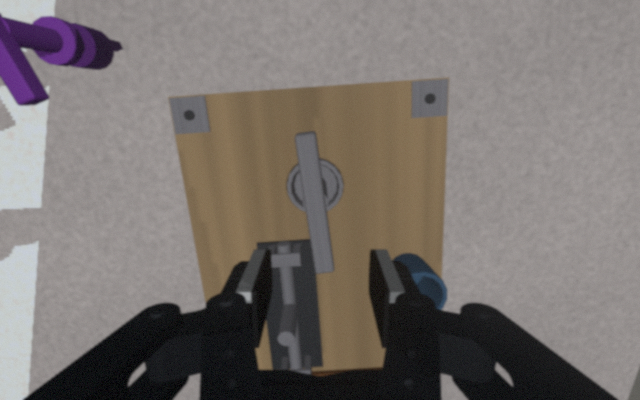

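In the wrist view the bar is at (318,200), 4° from the case axis (9.9° against 5.9°). That is inside the stated 0.1 rad, but the tool ended at 2.2°, so the grip slipped or sprang back. I'll regrip aligned and check that the torque rises at once.

Emit:
{"op": "send_rows", "data": {"targets": [[0,-7,0,2,0,0,50],[0,-7.8,0,2,20,0,50],[0,-7.8,0,2,50,0,50],[0,-7.8,0,2,75,0,50],[0,-7.8,0,2,87,0,50],[0,-7.8,0,2,87,0,50],[0,-7.8,0,2,87,0,0],[0,-7.8,0,2,87,0,0],[0,-7.8,0,2,87,0,0],[0,-7.8,0,2,87,0,0],[0,-7.8,0,2,87,0,0]]}}

```text
clock: 9.38
position: [0.502, 0.1256, 0.1553]
tcp_rot: [-1.567, -0.137, 0.135]
ft_force: [-3.4, -1.1, 5.8]
opening: 0.0115
```

```bash
python3 -c "
from h import *; go((.4996,.1249),.15,5.9)"
```

```text
t 9.38 pos [0.502  0.1256 0.1553] yaw 9.9 tilt [ 0.002  0.    -1.   ] j [  8.  -6. 116.  -0.  71.  -2.] F [-3.4 -1.1  5.8] T [-0.19  0.81 -0.  ] open 0.0115
shift mm [-2.5  5.3 -0.3] turn y 4.0
```

Emit:
{"op": "send_rows", "data": {"targets": [[0,1.5,0,0,0,0,0],[0,3,0,0,0,0,0],[0,3,0,0,0,0,0]]}}

```text
clock: 9.63
position: [0.5019, 0.1257, 0.1553]
tcp_rot: [-1.569, -0.096, 0.094]
ft_force: [-4.5, -0.5, 6.3]
opening: 0.0115
```

```bash
python3 -c "
from h import *; go((.4996,.1249),.15,5.9)"
```

```text
t 9.63 pos [0.5019 0.1257 0.1553] yaw 6.9 tilt [ 0.001  0.    -1.   ] j [  8.  -6. 116.  -0.  71.   1.] F [-4.5 -0.5  6.3] T [-0.11  0.86  0.31] open 0.0115
shift mm [-2.4  5.3 -0.5] turn y 1.0
```

Emit:
{"op": "send_rows", "data": {"targets": [[0,1.5,0,0,0,0,0],[0,3,0,0,0,0,0],[0,3,0,0,0,0,0]]}}

```text
clock: 9.88
position: [0.5019, 0.1257, 0.1553]
tcp_rot: [-1.57, -0.056, 0.053]
ft_force: [-4.2, -0.6, 6.0]
opening: 0.012
```

```bash
python3 -c "
from h import *; go((.4996,.1249),.15,5.9)"
```

```text
t 9.88 pos [0.5019 0.1257 0.1553] yaw 4.0 tilt [ 0.001 -0.    -1.   ] j [  8.  -6. 116.  -0.  71.   4.] F [-4.2 -0.6  6. ] T [-0.16  0.82  0.56] open 0.012
shift mm [-2.4  5.3 -0.6] turn y -1.9
```

Torque rises straight from 0 to 0.31 to 0.56 N m, so the stop is confirmed. I'll release, lift and move over the knob.

Emit:
{"op": "send_rows", "data": {"targets": [[0,0,0,0,0,0,15],[0,0,0,0,0,0,30],[0,0,0,0,0,0,50],[0,0,0,0,0,0,50],[0,0,0,0,-10,0,50],[0,0,0,0,-35,0,50],[0,0,0,0,-60,0,50],[0,-1,0,-10,-75,-30,50],[0,-2,0,-20,-75,-65,50],[0,-2,0,-28,-75,-95,50],[0,-2,0,-28,-75,-108,50],[0,-2,0,-28,-75,-108,50]]}}

```text
clock: 10.88
position: [0.4811, 0.0137, 0.2294]
tcp_rot: [-1.57, -0.08, 0.077]
ft_force: [0.0, 0.7, 0.0]
opening: 0.0427
```

```bash
python3 -c "
from h import *; 
o=get_obs(); im=get_image('wrist'); save('w3.png',im['img']);print(bar(im,(.5,.1245),o)); 
for t in ['bolt_knob','keeper']:
  for d in landmark_of('wrist',t)[:2]: print(t,d['score'],toworld(im,d['at'],o).round(4))
P=cloud(im,o); m=(P[...,2]>.15)&(P[...,2]<.16)&(np.hypot(P[...,0]-.481,P[...,1]-.014)<.025); print('knob',P[m].mean(0),P[m].min(0),P[m].max(0),m.sum())
go((.4812,.0155),.138,5.9)
"
```

```text
(3240, array([501.9, 107.3,  17.5,  63.1]), np.float64(10.375271005021716), np.float64(0.1616876984667613))
bolt_knob 0.98 [0.483  0.0183 0.1487]
keeper 0.64 [ 0.4955 -0.0934  0.1121]
knob [0.48126855 0.01603059 0.15592315] [0.47464986 0.00850564 0.15003471] [0.48783242 0.02220987 0.15809059] 385
t 11.03 pos [0.4811 0.0162 0.2288] yaw 5.9 tilt [ 0.001  0.    -1.   ] j [ -4. -15. 116.   0.  79. -10.] F [ 0.3 -0.1 -0.7] T [-0.01  0.05 -0.04] open 0.0428
shift mm [-0.  90.8 -0.8] turn y 0.0
```

View pics/w3.png

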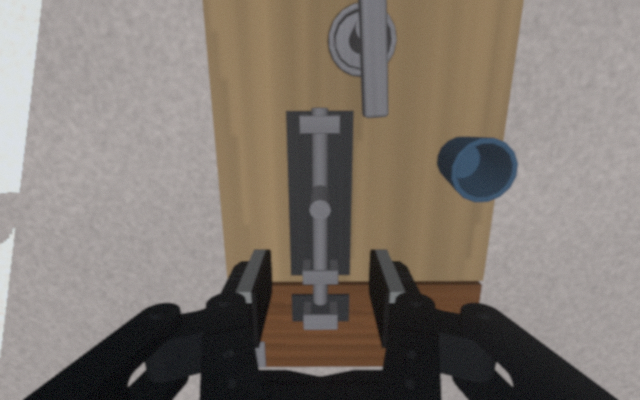

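The wrist view shows the knob at (320,208), centred between the jaws, with the keeper at (320,318). I'll go down and grip the knob.

Emit:
{"op": "send_rows", "data": {"targets": [[0,0,0,0,25,0,50],[0,0,0,0,55,0,50],[0,0,0,0,80,0,50],[0,0,0,0,91,0,50],[0,0,0,0,91,0,50],[0,0,0,0,91,0,0],[0,0,0,0,91,0,0],[0,0,0,0,91,0,0],[0,0,0,0,91,0,0],[0,0,0,0,91,0,0]]}}

```text
clock: 11.87
position: [0.4808, 0.016, 0.1395]
tcp_rot: [-1.569, -0.081, 0.082]
ft_force: [-6.1, 1.6, 3.4]
opening: 0.0113
```

```bash
python3 -c "
from h import *; go((.4812,.0155),.138,5.9)"
```

```text
t 11.87 pos [0.4808 0.016  0.1395] yaw 5.9 tilt [-0.001 -0.    -1.   ] j [ -4. -10. 121.  -0.  70. -10.] F [-6.1  1.6  3.4] T [0.07 1.   0.06] open 0.0113
shift mm [ 0.3  1.5 -0.6] turn y 0.0
```

Emit:
{"op": "send_rows", "data": {"targets": [[0,0,0,0,0,-5,0],[0,0,0,0,0,-11,0],[0,0,0,0,0,-17,0],[0,0,0,0,0,-23,0],[0,0,0,0,0,-28,0],[0,0,0,0,0,-30,0],[0,0,0,0,0,-30,0]]}}

```text
clock: 12.45
position: [0.484, -0.0144, 0.1396]
tcp_rot: [-1.57, -0.081, 0.081]
ft_force: [-6.0, 0.2, 3.7]
opening: 0.0112
```

```bash
python3 -c "
from h import *; go((.4812,.0155),.138,5.9)"
```

```text
t 12.45 pos [ 0.484  -0.0144  0.1396] yaw 5.9 tilt [-0. -0. -1.] j [ -8. -10. 120.  -0.  70. -14.] F [-6.   0.2  3.7] T [-0.13  1.   -0.01] open 0.0112
shift mm [ 0.3  1.6 30. ] turn y 0.0
```

Emit:
{"op": "send_rows", "data": {"targets": [[0,0,0,0,0,-2,0],[0,0,0,0,0,-4,0],[0,0,0,0,0,-6,0],[0,0,0,0,0,-6,0]]}}

```text
clock: 12.78
position: [0.4846, -0.02, 0.1396]
tcp_rot: [-1.569, -0.081, 0.081]
ft_force: [-5.9, 0.7, 3.1]
opening: 0.0111
```

Emit:
{"op": "send_rows", "data": {"targets": [[0,0,0,0,0,-2,0],[0,0,0,0,0,-4,0],[0,0,0,0,0,-4,0]]}}

```text
clock: 13.03
position: [0.4848, -0.0219, 0.1395]
tcp_rot: [-1.564, -0.08, 0.081]
ft_force: [-6.6, 9.0, 5.1]
opening: 0.0116
```

```bash
python3 -c "
from h import *; go((.4812,.0155),.138,5.9)"
```

```text
t 13.03 pos [ 0.4848 -0.0219  0.1395] yaw 5.9 tilt [-0.001  0.005 -1.   ] j [ -9. -10. 120.   0.  70. -15.] F [-6.6  9.   5.1] T [ 1.34  1.16 -0.02] open 0.0116
shift mm [ 0.3  1.7 37.5] turn y -0.0
```

Emit:
{"op": "send_rows", "data": {"targets": [[0,0,0,0,0,-2,0],[0,0,0,0,0,-3,0],[0,0,0,0,0,-3,0]]}}

```text
clock: 13.28
position: [0.4848, -0.0221, 0.1395]
tcp_rot: [-1.558, -0.079, 0.081]
ft_force: [-7.6, 19.2, 8.0]
opening: 0.0111
```

Emit:
{"op": "send_rows", "data": {"targets": [[0,0,0,0,0,3,0],[0,0,0,0,0,3,15],[0,0,0,0,0,3,35],[0,0,0,0,0,3,50],[0,0,0,0,0,3,50],[0,0,0,0,-20,3,50],[0,0,0,0,-50,3,50],[0,0,0,0,-85,3,50],[0,0,0,0,-115,3,50],[0,0,0,0,-120,3,50],[0,0,0,0,-120,3,50]]}}

```text
clock: 14.2
position: [0.4869, -0.0244, 0.2614]
tcp_rot: [-1.571, -0.086, 0.075]
ft_force: [-0.1, 0.7, -0.3]
opening: 0.0428
```

```bash
python3 -c "
from h import *; 
o=get_obs(); im=get_image('wrist'); save('w4.png',im['img']);print(bar(im,(.5,.1245),o)); 
for t in ['bolt_knob','keeper','extension','cup']:
  for d in landmark_of('wrist',t)[:2]: print(t,d['score'],toworld(im,d['at'],o).round(4))
P=cloud(im,o); m=(P[...,2]>.15)&(P[...,2]<.16)&(np.hypot(P[...,0]-.485,P[...,1]+.022)<.025); print('knob',P[m].mean(0),m.sum())
go((.4812,.0155),.138,5.9)
"
```

```text
(1309, array([505.5,  91.9,  14.2,  32.1]), np.float64(10.787044927562647), np.float64(0.16168926687928264))
keeper 0.66 [ 0.4925 -0.0918  0.1132]
extension 0.81 [0.498 0.123 0.021]
cup 0.65 [0.5873 0.0442 0.097 ]
knob [ 0.48525796 -0.02186864  0.15599679] 299
t 14.45 pos [ 0.4841 -0.0238  0.2551] yaw 5.9 tilt [-0.004  0.001 -1.   ] j [ -9. -15. 113.  -0.  82. -15.] F [-0.3 -0.1 -1. ] T [ 0.02 -0.04 -0.05] open 0.0428
shift mm [  1.6 117.1  39.3] turn y 0.0
```

View pics/w4.png

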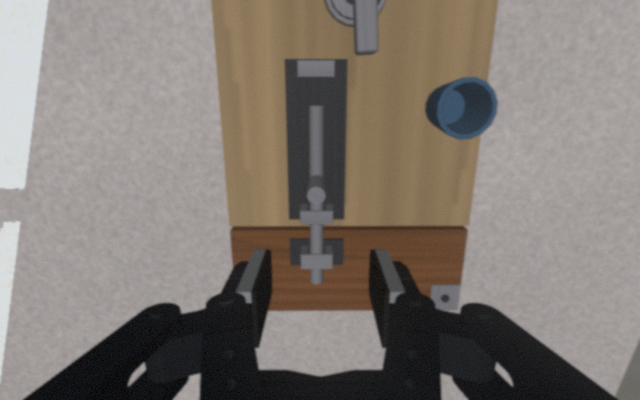

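The bolt tip at (316,280) is through the keeper at (316,258). The knob moved 38 mm to a firm stop, the cup is in place and the gripper is clear, so I'll hand in.

```bash
python3 -c "
from h import *
print(job_done())"
```

```text
the job is handed in; nothing more can be done
None
```

The nut is tight, the bolt is home through its keeper, and I handed the job in at about 14.5 s. `job_done()` gives no verdict.

- **Nut:** I turned the steel extension clockwise about 116° in one grasp, then regripped it to check. On the second grip the torque rose at once from 0 to 0.31 to 0.56 N m (0.77 N m on the first), so the nut is against its stop.
- **Bolt:** I gripped the knob and slid the bolt about 38 mm until it stopped, with about 19 N on the wrist. The last picture shows its tip through the keeper.
- **Extension:** it stands in the sleeve, with its lower end seen about 2 mm from the bore axis. Uprightness was not measured separately; the bar top was still at its normal height.
- **Bystanders:** the cup reads within a few mm of where it started, about the networks' accuracy. The bowl and bottle were not measured again, but the arm did not come near them.
- **Disagreement:** the crossbar ended 4–5° (about 0.08 rad) from parallel with the bolt, although the tool had turned further. I take that as the grip slipping or springing back at the stop; it is within the stated 0.1 rad.

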